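Pin the drawbar coupling

TASK

Lock the drawbar to its yellow bracket: take the pin with the red grip out of the wooden rack and put it down through the eye in the top of the bracket. Lower it in your grip, do not drop it, until its collar rests flat on the bracket, then let go. Leave the black pin in the rack.

Things in the scene. Friction and masses are not known exactly. Their poses are not given: they have to be found in the camera images.
- red_pin_grip (a point): Pin with ribbed red grip, upright in one of the rack's two holes. From the top: grip, vertical cylinder 24 mm diameter, 50 mm tall; steel collar 50 mm diameter, 6 mm thick; shank 12 mm diameter, 60 mm long, last 10 mm tapering to 5 mm. Point: middle of the grip on the pin's axis, 31 mm above the collar's underside, 91 mm above the shank's end, 25 mm below the top. z along the pin, up. About 120 g.
- black_pin_grip (a point): Middle of the grip of the other pin, in the rack's other hole: black grip, same grip and collar, but a shank of only 34 mm, too short for this coupling. To be left alone.
- eye (a point): Centre of the round vertical eye's mouth, in the level top face (80 x 64 mm, 75 mm above the bench) of the fixed yellow bracket. Eye 30 mm diameter, 3 mm chamfer; it runs on, lined up, through the dark drawbar link and the bracket's lower ear, whose underside is 49 mm below the point; 18 mm more are free below that. z up, -x along the drawbar.
- pin_rack: Wooden rack fixed to the bench, 70 x 170 x 75 mm, with two holes 22 mm wide and 90 mm apart along its y axis, in which the two pins stand, collars resting on its top. Origin: centre of its underside, z up.
There are look-alikes about, which are no part of the job. Leave any blue look-alike of the part that bears red_pin_grip alone.

How it is judged:
By the outcome, as a careful person would: the job done as asked, in the order asked, and still so for the second after the job is handed in, with the robot touching nothing.
It also fails if it takes over 45 s, if anything falls off the work surface, if the arm or the gripper's body presses on something with over 40 N, if the wrist force passes 120 N, or if a joint passes its speed limit or range.

ROBOT

A 6-joint arm with a two-finger parallel gripper is mounted at the origin on a cart in front of the work surface, level with it; the furniture and walls round the work are solid. World frame = base frame: x ahead of the robot, y to its left, z up, the work surface at z = 0. Lengths are in m, angles in degrees, forces in N, time in s.
With the tool pointing down it reaches from about 0.35 to 0.875 m from the base axis. Payload 4.2 kg.
Tool frame: the origin (TCP) lies midway between the tips of the shut fingers; the grasp point (between the pads) lies 19 mm behind it; z points along the fingers, y is the line along which they close (so a half turn about z gives the same grasp; the last joint's range is limited). The gripper opens to 87 mm and grips with 3 to 60 N. Pads are 19 mm wide; open, the fingers measure 117 mm over their backs; the gripper's body (75 mm by 190 mm) begins 51 mm behind the grasp point.
Start: joints at [-59.611, 22.042, 0.453, 0, -68.411, -14.817], TCP at [0.168, -0.602, 0.223] pointing down, gripper open.
Joint ranges: [-179.83, 179.83], [-69.29, 118.12], [-61.27, 80.66], [-181.25, 117.63], [-171.15, -9.14], [-177.46, 177.46]. Speed limits (degrees/s): [159.86, 159.86, 180, 180, 180, 180].

INTERFACE

Orientations are given as [roll, pitch, yaw] about the fixed x, y, z axes, in that order (R = Rz(yaw) Ry(pitch) Rx(roll)).
In Python, from workcell import env gives the robot as it stands. The module is installed in compiled form; this text tells all that it offers. Calls block until the motion is done:
- env.goto(position, orientation): joint-space move of the TCP to a pose.
- env.move_straight(position, rotation=None, rate=0.15, force_limit=None): straight line of the TCP; rotation=None keeps the orientation; rate is the mean speed in m/s. With force_limit (N) it stops when the force on the tool has changed by that much, and returns True; else False.
- env.set_joints(angles): joint-space move.
- env.gripper_to(opening, grasp_force=None): opening from 0.0 (shut) to 1.0 (fully open); grasp_force is the grip in N (None keeps the last); returns when the fingers have stopped.
- env.dwell(seconds).
- env.inverse_kinematics(position, orientation): joint angles nearest the present ones, or None.
- env.read_state(): the state.
- env.grab_frame(name): name is "scene" or "top" or "wrist"; returns a dict with "image" (480x640x3 uint8, blue, green, red), "fx", "fy", "cx", "cy" (pixels), "position" and "orientation" of the camera in the world. Camera axes: x right, y up, looking along -z (the intrinsics and any distortion apply to the point x, -y, -z); pixel columns grow to the right and rows downward; lengths in m; the calibration is good to about 2 mm. The wrist camera is an equidistant fisheye: a pixel r from the principal point sees the ray r / f radians off the axis. A picture is of the moment at which its call begins. There is no depth.
A pose or a line that the arm cannot do raises env.Unreachable and nothing moves.
- env.close_job(): hands the job in; it is judged then, once.
Trained networks look in a picture, given as the dict that the camera call returned (one of the last four; its "shot" number tells which), for a name from the list of things; names that differ only in an ending like _2 or _b are one class to them, and where a whole thing is asked for, a point or a joint stands for the part that bears it (a point fixed in the world has none). Each returns a list of dicts, best first, with "score" (0 to 1); they miss things now and then, are a little off and sometimes report something else, mostly with a low value. They report only what shows in the picture. A call takes as long as a camera call. They do not tell look-alikes from the thing itself.
- env.search_frame(picture, thing): "xyz" ([x, y, z] in m, in world coordinates, good to about 4 mm: the middle of the surface that is visible of it).
- env.trace(picture, thing): "mask" (480x640 bool, what is visible of it).
The state is a dict: "clock": time; "joint_positions": joint angles; "qvel": joint speeds; "joint_torque": joint torques, N m; "position": TCP position; "tool_rot": TCP orientation; "force": force on the tool from outside, world axes, zero at the start; "wrist_torque": the same for the moment, N m; "opening": opening from 0.0 (shut) to 1.0 (fully open); "finger_force": force on a finger pad.
Only numpy, scipy, OpenCV 4.12 (cv2) and the standard library are available. Lean on these libraries where they do the work, as an engineer would, in place of code of your own. Each camera call takes 0.05 s, during which the arm holds its last target. There are 200 camera calls.

## Working session

There is one attempt and no reset: what is moved stays moved. The work goes in short steps, each a Python script; the robot and the scene stay as the last script left them, time stands still between calls to the robot, and variables do not carry over. Pictures are saved under pics/ and viewed, at most 10 in all, crops included, and the job is handed in when it is done.

```bash
mkdir -p pics; python3 - <<'E'
from workcell import env
import cv2
for n in ("scene","top"):
    p=env.grab_frame(n); cv2.imwrite(f"pics/{n}0.png",p["image"])
    print(n,p["position"],p["orientation"],p["fx"],p["cx"],p["cy"])
    for t in ("red_pin_grip","black_pin_grip","eye","pin_rack"):
        for d in env.search_frame(p,t)[:4]: print(t,round(d["score"],2),d["xyz"])
s=env.read_state();print(s["clock"],s["tool_rot"])
E
```

```text
scene [-0.12398891 -0.56595251  0.523054  ] [ 59.35042436  -0.39155606 -55.59794356] 511.06436215166514 309.6473059587936 235.79234219536661
red_pin_grip 0.91 [0.4603, -0.1337, 0.0649]
red_pin_grip 0.86 [0.4902, -0.2549, 0.0931]
red_pin_grip 0.82 [0.3817, -0.2809, 0.0611]
red_pin_grip 0.74 [0.3983, -0.3748, 0.0656]
black_pin_grip 0.86 [0.5059, -0.3441, 0.09]
pin_rack 0.82 [0.4818, -0.3022, 0.0634]
top [ 0.39172388 -0.13657276  0.94705714] [  4.41919644  -0.52849327 -88.81015934] 551.4430374356756 323.6625536375507 241.79379777725592
red_pin_grip 0.87 [0.464, -0.1337, 0.0657]
red_pin_grip 0.86 [0.3812, -0.2686, 0.0613]
red_pin_grip 0.74 [0.4064, -0.3683, 0.0714]
red_pin_grip 0.61 [0.5479, -0.1115, 0.0648]
black_pin_grip 0.62 [0.5124, -0.3361, 0.0815]
eye 0.87 [0.5061, 0.0237, 0.056]
eye 0.37 [0.5009, -0.2509, 0.0791]
pin_rack 0.87 [0.5054, -0.2914, 0.0744]
0.5 [ 1.79995526e+02  2.71156736e-03 -1.64426071e+02]
```

View pics/scene0.png

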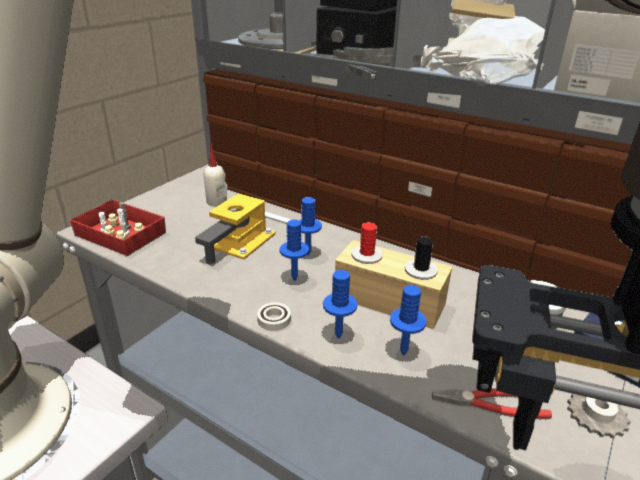

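View pics/top0.png

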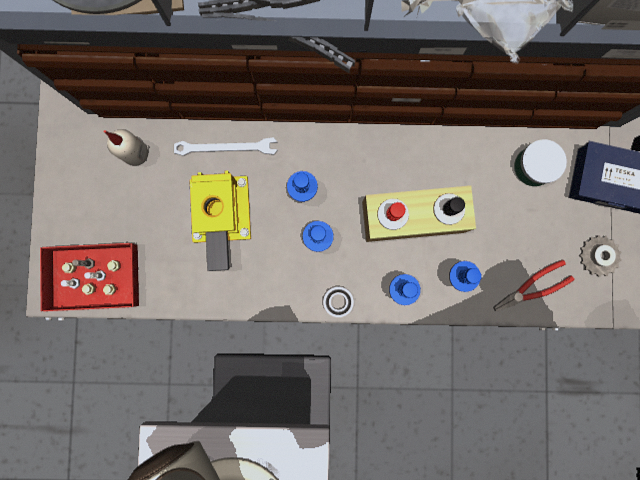

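The scene view shows the red pin at (369,240), left of the black pin (424,255) in the rack, with four blue look-alikes standing about. In the top view the red grip is at (396,211) and the eye at (213,208). I'll move above the red pin and measure from close by.

```bash
cat > h.py <<'E'
from workcell import env
import numpy as np, cv2
from scipy.spatial.transform import Rotation as R
def on_plane(p,uv,z):
    u=(uv[0]-p["cx"])/p["fx"]; v=(uv[1]-p["cy"])/p["fy"]
    if p.get("wrist"):
        r=np.hypot(u,v); k=np.sin(r)/max(r,1e-9); d=np.array([u*k,-v*k,-np.cos(r)])
    else: d=np.array([u,-v,-1])
    w=R.from_euler("xyz",p["orientation"],degrees=True).apply(d); o=np.array(p["position"])
    return (o+w*(z-o[2])/w[2]).round(4)
def red_centre(p):
    h=cv2.cvtColor(p["image"],cv2.COLOR_BGR2HSV)
    m=(((h[...,0]<6)|(h[...,0]>174))&(h[...,1]>170)&(h[...,2]>90)).astype(np.uint8)
    n,l,s,c=cv2.connectedComponentsWithStats(m)
    return [(s[i].tolist(),c[i].round(1).tolist()) for i in range(1,n) if s[i][4]>120]
def grab(n):
    p=env.grab_frame(n); p["wrist"]=n=="wrist"; return p
E
python3 - <<'E'
from h import *
for n in("scene","top"):
    p=grab(n)
    for s,c in red_centre(p): print(n,s,c,on_plane(p,c,.106),on_plane(p,c,.128))
env.goto([.495,-.25,.24],[180,0,180])
p=grab("wrist"); cv2.imwrite("pics/w1.png",p["image"])
print(p["position"],p["orientation"],p["fx"])
for s,c in red_centre(p): print(s,c,on_plane(p,c,.106),on_plane(p,c,.131))
for t in ("red_pin_grip","black_pin_grip","eye","pin_rack"):
    for d in env.search_frame(p,t)[:3]: print(t,round(d["score"],2),d["xyz"])
s=env.read_state();print(s["clock"],s["position"],s["joint_positions"],s["force"])
E
```

```text
scene [71, 201, 93, 53, 1522] [113.4, 226.1] [0.2987 0.1113 0.106 ] [0.2764 0.0756 0.128 ]
scene [361, 222, 16, 33, 435] [367.9, 237.6] [ 0.507  -0.2498  0.106 ] [ 0.4737 -0.2665  0.128 ]
scene [473, 390, 39, 19, 166] [487.5, 396.8] [ 0.2923 -0.5103  0.106 ] [ 0.2703 -0.5133  0.128 ]
top [387, 203, 18, 18, 221] [395.7, 211.2] [ 0.5064 -0.2528  0.106 ] [ 0.5034 -0.2498  0.128 ]
top [53, 247, 81, 61, 3012] [93.3, 278.5] [0.3936 0.2051 0.106 ] [0.3935 0.1961 0.128 ]
top [519, 261, 46, 32, 253] [541.3, 274.2] [ 0.4143 -0.4766  0.106 ] [ 0.4138 -0.4677  0.128 ]
top [535, 276, 39, 22, 191] [554.6, 287.2] [ 0.395  -0.4968  0.106 ] [ 0.3949 -0.4873  0.128 ]
[ 0.42282254 -0.24971632  0.40119409] [-1.51383713e+01 -3.41804120e-03  8.99667592e+01] 371.64829954431775
[70, 112, 53, 40, 361] [95.7, 129.4] [ 0.3978 -0.4565  0.106 ] [ 0.3999 -0.4389  0.131 ]
[80, 121, 50, 51, 395] [106.4, 147.2] [ 0.4152 -0.445   0.106 ] [ 0.4158 -0.4284  0.131 ]
[310, 225, 30, 41, 965] [324.7, 245.5] [ 0.5055 -0.2511  0.106 ] [ 0.4985 -0.251   0.131 ]
red_pin_grip 0.93 [0.4722, -0.4261, 0.0301]
red_pin_grip 0.82 [0.3697, -0.1972, 0.0335]
red_pin_grip 0.57 [0.4572, -0.1015, 0.0321]
black_pin_grip 0.97 [0.5065, -0.3364, 0.0815]
eye 0.91 [0.4969, 0.0149, 0.0571]
pin_rack 0.64 [0.4979, -0.2941, 0.0761]
2.6 [ 0.49474101 -0.25058532  0.23993418] [-1.01149795e+01  1.44848845e+01 -7.97585482e+00  4.23372945e-04
 -6.75464602e+01 -7.99496605e+01] [-1.07384448  1.26876298  0.09398184]
```

View pics/w1.png

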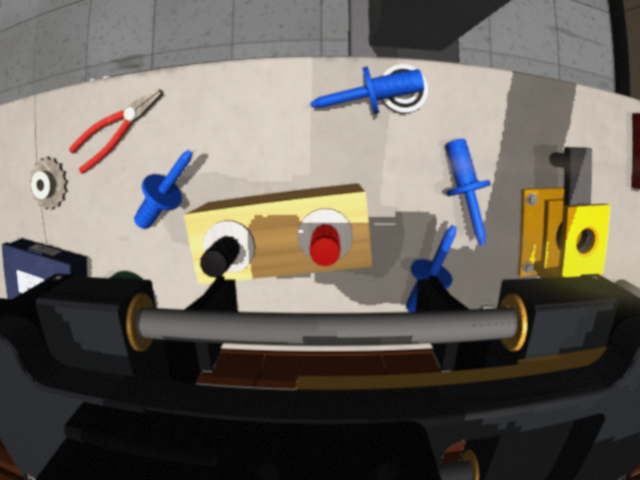

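The wrist view shows the red grip at (325,245) and the black one at (221,255). The eye is at (587,240), at the right edge. The blue pins, which had stood on their tips, have toppled and now lie clear of the rack. The red pin estimates agree at about (0.504, -0.2505), so I'll grasp there.

```bash
python3 - <<'E'
from h import *
p=grab("wrist")
print("far edge",on_plane(p,(324.7,266),.131), "near",on_plane(p,(324.7,225),.081))
x=(on_plane(p,(324.7,266),.131)[0]-.012+.504)/2
if abs(x-.504)>.004: raise SystemExit(x)
y=-.2505
env.gripper_to(.65,20)
env.goto([x,y,.17],[180,0,180])
print(env.move_straight([x,y,.090],rate=.08,force_limit=10))
env.gripper_to(0,25)
s=env.read_state();print(s["clock"],s["position"],s["opening"],s["finger_force"],s["force"])
env.move_straight([x,y,.205],rate=.1)
s=env.read_state();print(s["clock"],s["position"],s["opening"],s["finger_force"],s["force"],s["wrist_torque"])
p=grab("wrist"); cv2.imwrite("pics/w2.png",p["image"])
E
```

```text
far edge [ 0.5148 -0.251   0.131 ] near [ 0.4937 -0.2512  0.081 ]
False
5.6667 [ 0.50346951 -0.25055309  0.09010087] 0.2718002548034683 24.99997111503035 [ 0.61290251 -0.19228723  0.68069807]
6.9667 [ 0.5029658  -0.25035287  0.20417173] 0.2686409242518732 24.999926858581603 [ 0.09118894 -0.32344943 -0.5296378 ] [-0.03253865 -0.0280716   0.03432279]
```

View pics/w2.png

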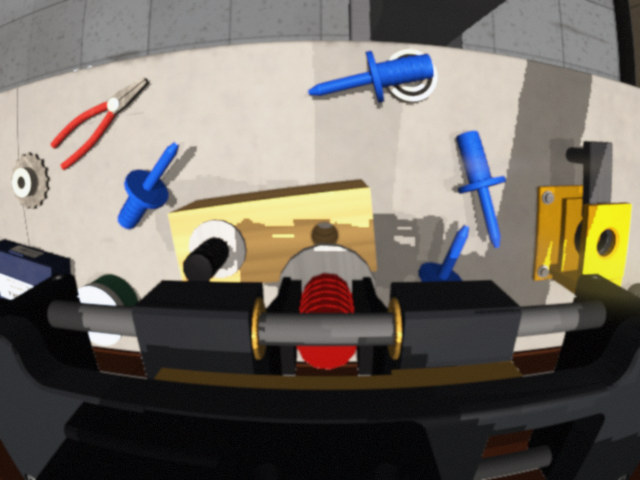

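The pin is held upright and the empty hole shows at (325,233). Next I'll move partway towards the bracket and measure the eye.

```bash
python3 - <<'E'
from h import *
env.move_straight([.475,-.07,.205],rate=.2)
for n in ("wrist","top","scene"):
    p=grab(n)
    if n!="scene": cv2.imwrite(f"pics/e_{n}.png",p["image"])
    for d in env.search_frame(p,"eye")[:2]: print(n,round(d["score"],2),d["xyz"])
    if n=="top":
        c=cv2.resize(p["image"][150:290,150:340],None,fx=4,fy=4,interpolation=cv2.INTER_CUBIC); cv2.imwrite("pics/e_topc.png",c)
    h=cv2.cvtColor(p["image"],cv2.COLOR_BGR2HSV)
    np.save(f"{n}.npy",p["image"]); import pickle; pickle.dump(p,open(n+".pkl","wb"))
s=env.read_state();print(s["clock"],s["position"],s["opening"])
E
```

```text
wrist 0.9 [0.4758, 0.0213, 0.0581]
top 0.58 [0.4365, 0.0262, 0.0559]
scene 0.69 [0.4963, 0.0186, 0.0447]
8.3833 [ 0.47501361 -0.07057161  0.20486199] 0.2664582978918274
```

View pics/e_wrist.png

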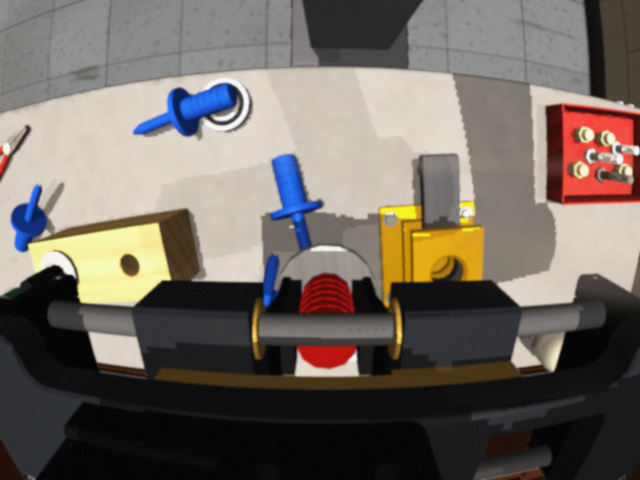

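View pics/e_topc.png

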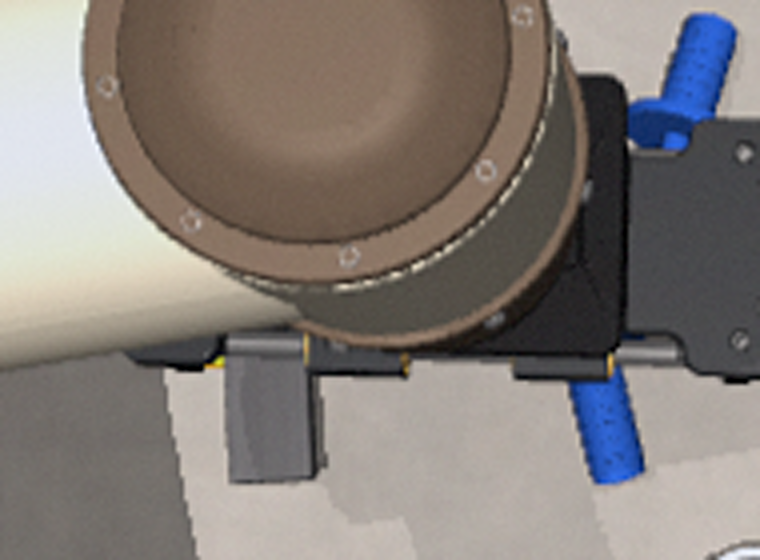

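The wrist view shows the bracket's top face with the eye at about (447,270), and the arm hides the bracket from the top camera. I'll measure the rim in enlarged crops of the first top view and the wrist views.

```bash
python3 - <<'E'
import cv2,numpy as np
def c(f,x,y,w=64,h=72): return cv2.resize(cv2.imread(f)[y:y+h,x:x+w],None,fx=6,fy=6,interpolation=cv2.INTER_CUBIC)
cv2.imwrite("pics/crops.png",np.hstack([c("pics/top0.png",183,170),c("pics/e_wrist.png",405,220,84,72)])[:,:])
import pickle
from h import on_plane
p=pickle.load(open("wrist.pkl","rb"))
t=pickle.load(open("top.pkl","rb"))
print("top",on_plane(t,(213,208),.075)); print("w",on_plane(p,(447,270),.075))
E
```

```text
top [0.5094 0.0339 0.075 ]
w [0.5067 0.0344 0.075 ]
```

View pics/crops.png

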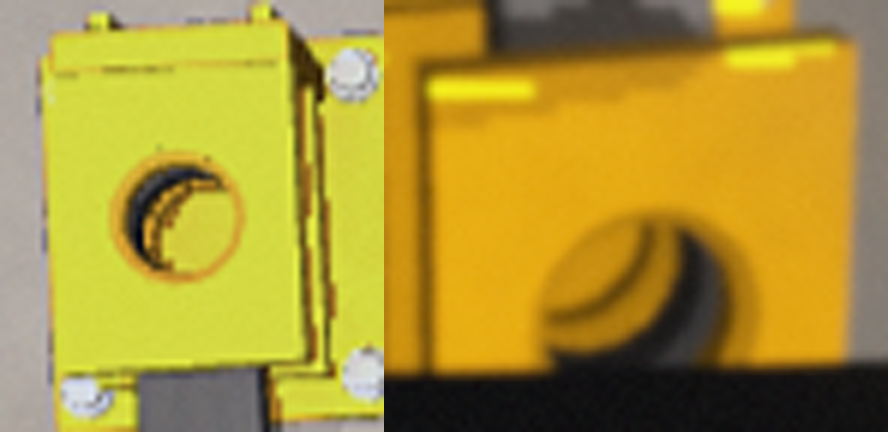

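The rim, chamfer included, measures about 35 mm in the top view, which fits, with its centre at (212.5,206.2). In the wrist view the centre is at about (449,272). Both agree on an eye near (0.5105, 0.0355), so I'll lower the pin there with a force guard.

```bash
python3 - <<'E'
from h import *
import pickle
p=pickle.load(open("wrist.pkl","rb")); t=pickle.load(open("top.pkl","rb"))
a=on_plane(t,(212.5,206.2),.075); b=on_plane(p,(449.2,272),.075); x,y,_=(a+b)/2
print(a,b,np.hypot(*(a-b)[:2]))
env.move_straight([x,y,.205],rate=.15)
env.move_straight([x,y,.170],rate=.1)
p=grab("scene"); cv2.imwrite("pics/s2.png",cv2.resize(p["image"][150:300,140:340],None,fx=3,fy=3,interpolation=cv2.INTER_CUBIC))
s=env.read_state();print(s["clock"],s["position"],s["force"],s["opening"])
E
```

```text
[0.5123 0.0348 0.075 ] [0.5086 0.0367 0.075 ] 0.004159326868617021
9.825 [0.51093404 0.03551773 0.17065512] [-1.08468752 -0.45799939 -0.47701098] 0.26973927065848097
```

View pics/s2.png

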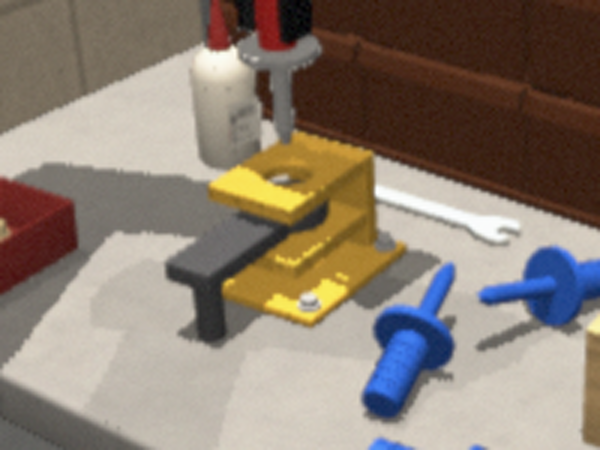

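The scene crop shows the upright pin with its tip at about (285,142), just above the eye at about (290,178). I'll check that offset numerically, then lower.

```bash
python3 - <<'E'
from h import *
import pickle
p=pickle.load(open("scene.pkl","rb"))
tip=on_plane(p,(140+285/3,150+142/3),.095); eye=on_plane(p,(140+290/3,150+178/3),.075)
print(tip,eye)
if np.hypot(*(tip-eye)[:2])>.012: raise SystemExit
s=env.read_state(); x,y,z=s["position"]
r=env.move_straight([x,y,.110],rate=.05,force_limit=5); s=env.read_state(); print(r,s["position"],s["force"])
if r: raise SystemExit
r=env.move_straight([x,y,.086],rate=.02,force_limit=5); s=env.read_state(); print(r,s["position"],s["force"],s["wrist_torque"],s["clock"])
q=grab("scene"); cv2.imwrite("pics/s3.png",cv2.resize(q["image"][150:300,140:340],None,fx=3,fy=3,interpolation=cv2.INTER_CUBIC))
E
```

```text
[0.5101 0.0346 0.095 ] [0.5033 0.0262 0.075 ]
False [0.51119603 0.03559518 0.11036204] [-0.15269375 -0.62707094 -1.47301154]
True [0.51082771 0.03547278 0.09006229] [-0.81360262 -0.19215874  4.70110881] [ 0.08852365  0.09255226 -0.03383684] 12.1
```

The pin touched down at TCP z = 0.0901, the same height as in the rack, so the collar is seated. I'll release, back off and check.

```bash
python3 - <<'E'
from h import *
x,y,_=env.read_state()["position"]
env.gripper_to(.6)
env.move_straight([x,y,.20],rate=.1)
env.goto([.45,-.12,.28],[180,0,180]); env.dwell(.3)
q=grab("scene"); c=cv2.resize(q["image"][130:300,140:460],None,fx=2.4,fy=2.4,interpolation=cv2.INTER_CUBIC); cv2.imwrite("pics/s4.png",c)
s=env.read_state();print(s["clock"],s["force"])
E
```

```text
15.3167 [0.3543795  0.87057555 0.65946202]
```

View pics/s4.png

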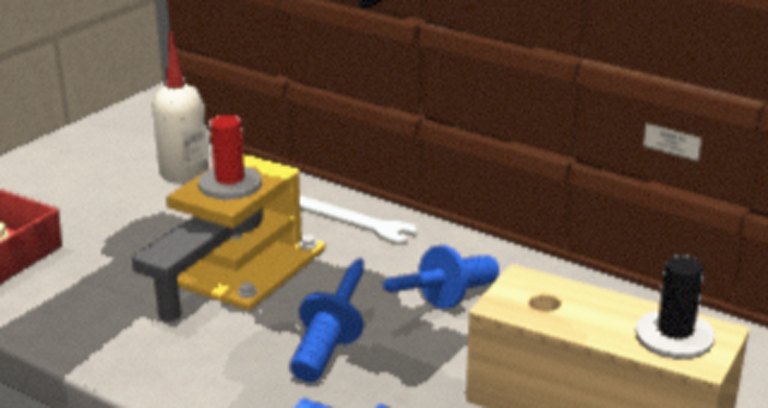

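The red pin stands upright at (228,150) with its collar flat on the bracket, and the black pin is still in the rack at (682,300).

```bash
python3 -c "
from workcell import env
print(env.close_job())"
```

```text
the job is handed in; nothing more can be done
None
```

The red pin is through the bracket's eye with its collar seated flat and released, the black pin is still in the rack, and the job is handed in at about 15 s; the four blue look-alikes toppled early in the run, during or before the arm's first move, and I did not handle them.

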